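Lean a coated glass plate on the drying rack at its set angle

TASK

First slide the drying rack's foot stop in until its inner face lies on the line scribed across the base. Then lift the tall coated glass plate out of its slot and lean it centrally and square on the rack, coated side facing up and outward, its bottom edge on the base board close up to the stop and its bare back resting on the bar. Set it down gently, do not drop it, let go so that it stays put with the stop still on the line, and leave the other things where they are.

Things in the scene. Friction and masses are not known exactly. Their poses are not given: they have to be found in the camera images.
- rack: Fixed drying rack. White base board 15 mm thick, x -85 to +115, y -100 to +100 mm in its frame; origin on the underside. z up, x from the back bar to the open side with the stop (roughly away from the robot). Thin black line scribed across the base top. With stop on the line, bottom edge at the stop and back on the bar, a plate leans 20 degrees from upright, top towards -x.
- backrest: The rack's back bar: round steel, 12 mm diameter, along y, its axis at x = -60 mm in the rack frame and 90 mm above the base top, carried by two upright posts of the same bar at y = +85 and -85 mm. Origin midway between the post feet, at the rack's underside (x = -60 mm, z = 0 in the rack frame), axes as the rack's.
- stop (a joint): The foot stop's slide, in m: 0 is farthest out (rack +x), growing as it is pushed in towards the back bar, to 0.085. At 0.060 its inner face lies on the line. It slides with about 4 N of friction and stays where it is left.
- stop_face (a point): Middle of the bottom of the stop's inner face (the face towards the back bar), on the base top. The stop is a dark steel bar 16 mm thick (x), 150 mm long (y), its top 17 mm above the base top. Axes as the rack's.
- stop_tab (a point): Centre of the top of the stop's black upright grip tab: 14 mm (x) by 32 mm (y), its top 61 mm above the base top, its centre 34 mm outward (rack +x) from the inner face. Below it lies only a low steel foot up to 9 mm above the base top. Axes as the rack's.
- line (a point): Middle of the scribed line, on the base top, at x = -13.3 mm in the rack frame; the line runs along rack y. Axes as the rack's.
- holder: Grey plastic slotted holder, fixed, 106 (x) x 150 (y) x 42 mm high, with two slots along its y at x = -25 and +25 mm. Each slot is 10 mm wide, 132 mm long and 34 mm deep (its floor 8 mm above the underside). Origin at the centre of the underside.
- plate: The tall coated plate: greenish glass, 8 mm thick (x), 120 mm wide (y), 160 mm high (z), about 0.4 kg, upright in one of the holder's two slots. Origin at the middle of its bottom edge face; z runs to the top edge; +x is the normal of the white-coated face (the other face is bare glass). The top 38 mm is bare on both faces.
- small_plate: A smaller bare glass plate, 8 x 90 x 85 mm high, standing in the holder's other slot, to be left there. Origin at the middle of its bottom edge face.
- reagent: White reagent bottle, 60 mm diameter, 125 mm high, to be left alone. Origin at the centre of its underside.
- jar: Small amber jar, 52 mm diameter, 75 mm high, to be left alone. Origin at the centre of its underside.
- beaker: Glass beaker, 70 mm diameter, 90 mm high, to be left alone. Origin at the centre of its underside.
Not all that is in view belongs to the job. Of the things that look like the holder, take the one that is nearest to the robot's base at the start.

How it is judged:
On the way, in this order (a step that is already met when the one before it is completed fails the run):
1. the stop's inner face is on the scribed line (within 5 mm), the plate still in the holder (value of joint stop between 0.055 and 0.065 m and velocity of joint stop between -0.01 and 0.01 m/s and distance of plate from where it was at the start of the episode below 0.03 m), for 0.3 s.
2. the plate is lifted clear of its slot (z of plate in the frame of holder above 0.045 m), for 0.1 s.
At the end, for the whole second after the job is handed in: Stop within 5 mm of the line; plate on the rack base, leaning 14-25 degrees from upright, coat up and outward, back on the bar, square within 7 degrees, central within 25 mm, bottom edge within 6 mm of the stop, released and at rest (value of joint stop between 0.055 and 0.065 m and angle between plate's own z axis and vertical between 0.244 and 0.436 rad and angle between plate's own x axis and vertical below 1.5 rad and angle between the y axis of plate and the y axis of rack, either way round below 0.12 rad and x of plate in the frame of stop_face between -0.01 and 0.001 m and y of plate in the frame of rack between -0.025 and 0.025 m and z of plate in the frame of rack between 0.01 and 0.022 m and contact force between plate and backrest above 0.1 N and linear speed of plate below 0.02 m/s and angular speed of plate below 0.1 rad/s); the robot touches nothing.
It fails at once if the plate is dropped (moves faster than 0.45 m/s while the fingers do not hold it) (linear speed of plate above 0.45 m/s and contact force between the fingers and plate below 0.05 N).
It fails at once if the plate is banged on the rack (over 40 N) (contact force between plate and rack above 40 N).
It fails at once if the plate falls over (more than 60 degrees from upright) (angle between plate's own z axis and vertical above 1.05 rad).
It fails at once if another thing (small plate, bottle, jar, beaker) is moved more than 30 mm (distance of any of small_plate, reagent, jar, beaker from where it was at the start of the episode above 0.03 m).
It also fails if it takes over 51 s, if anything falls off the work surface, if the arm or the gripper's body presses on something with over 40 N, if the wrist force passes 120 N, or if a joint passes its speed limit or range.

ROBOT

A 6-joint arm with a two-finger parallel gripper is mounted at the origin on the work surface. World frame = base frame: x ahead of the robot, y to its left, z up, the work surface at z = 0. Lengths are in m, angles in rad, forces in N, time in s.
With the tool pointing down it reaches from about 0.35 to 0.775 m from the base axis. Payload 7.3 kg.
Tool frame: the origin (TCP) lies at the very end of the fingers, on their centre line; the grasp point (between the pads) lies 19 mm behind it; z points along the fingers, y is the line along which they close (so a half turn about z gives the same grasp; the last joint's range is limited). The gripper opens to 92 mm and grips with 3 to 60 N. Pads are 19 mm wide; open, the fingers measure 130 mm over their backs; the gripper's body (75 mm by 190 mm) begins 47 mm behind the grasp point.
Start: joints at [1.158, 0.342, 1.524, -0, 1.275, -0.146], TCP at [0.138, 0.506, 0.227] pointing down, gripper open.
Joint ranges: [-2.53, 2.53], [-0.77, 2.02], [0.04, 2.7], [-1, 4.14], [0.28, 2.66], [-3.11, 3.11]. Speed limits (rad/s): [2.57, 2.57, 3.14, 3.14, 3.14, 3.14].

INTERFACE

Orientations are given as [roll, pitch, yaw] about the fixed x, y, z axes, in that order (R = Rz(yaw) Ry(pitch) Rx(roll)).
In Python, from cell import robot gives the robot as it stands.
- The arm moves only by the tool apply_moves, never from a script. Its argument "rows" is a list of rows, each an object with "xyz": the shift along the tool's x, y, z in mm, a list of three; "turn": the turn about the tool's z in rad. A call has 1 to 10 rows; each row shifts and turns the commanded pose from where the row before left it, along the tool's axes as they then stand; what a row does not reach is not made up. A row lasts 1/8 s, in which the tool goes at most 62.5 mm and 10.7 degrees, less where a joint would pass 70% of its speed; a pose out of reach is approached as far as the arm can. A call with a gripper value outside its range is refused whole. "gripper" is the opening, from 0 (shut) to 1 (fully open), set as the call begins (left out, the last holds). The fingers move at their own pace and stop on an object; "newtons" is the grip in N (left out, the last holds). Time passes only in rows, so rows that do not move let the fingers close. It gives the time, the measured TCP pose, the force and the opening at its end, in the units of the state.
- robot.observe(): the state, without advancing time (a new reading comes with each control period).
- robot.read_camera(name): name is "scene" or "top" or "wrist"; returns a dict with "frame" (400x640x3 uint8, blue, green, red), "mtx" (3x3 intrinsics, pixels), "R" (3x3) and "t" (3): a world point X has camera coordinates R X + t; the wrist camera has in their place "T_tool_cam" (4x4, takes a point from camera to tool coordinates, whose origin is the TCP and whose axes are the flange's). Camera axes: x right, y down, z forward; pixel columns grow to the right and rows downward; lengths in m; the calibration is good to about 2 mm. A picture is of the moment at which its call begins: read the wrist's pose just before it. There is no depth.
- robot.hand_in(): hands the job in, once; it reports no verdict.
The state is a dict: "time": time; "qpos": joint angles; "qvel": joint speeds; "joint_efforts": joint torques, N m; "tool_pos": TCP position; "tool_rot": TCP orientation; "contact_force": force on the tool from outside, world axes, zero at the start; "torque": the same for the moment, N m; "opening": finger opening in m.
Only numpy, scipy, OpenCV 4.12 (cv2) and the standard library are available. Lean on these libraries where they do the work, as an engineer would, in place of code of your own. Each camera call takes 0.05 s, during which the arm holds its last target. There are 200 camera calls.

## Working session

There is one attempt and no reset: what is moved stays moved. The work goes in short steps, Python scripts to look and compute and a tool call to move; the robot and the scene stay as the last step left them, time stands still between calls to the robot, and variables do not carry over. Pictures are saved under pics/ and viewed, on a budget of 10 in all, crops included, one or two more only if the job needs it, and the job is handed in when it is done.

Besides the shell and the picture viewer there is one more tool, called as name([rows], argument=value, ...), one row to a line, values as JSON. apply_moves: Moves the arm, as the interface text tells. Its arguments: {"type":"object","properties":{"rows":{"type":"array"},"gripper":{"type":"number"},"newtons":{"type":"number"}},"required":["rows"]}

```bash
mkdir -p pics; ls; python3 - <<'E'
from cell import robot
import cv2,numpy as np,pickle
s=robot.observe();print(s)
d={}
for n in("scene","top"):
    c=robot.read_camera(n);d[n]=c;cv2.imwrite(f"pics/{n}0.png",c["frame"]);print(n,c["mtx"],c["R"],c["t"])
c=robot.read_camera("wrist");print(c["T_tool_cam"],c["mtx"])
pickle.dump(d,open("cams.pkl","wb"))
E
```

```text
pics
{'time': 0.0, 'qpos': array([ 1.15801154e+00,  3.42745189e-01,  1.52506762e+00,  4.73073911e-06,
        1.27539874e+00, -1.46025672e-01]), 'qvel': array([ 3.90664069e-04,  5.59318322e-05, -6.87560524e-04, -1.27384488e-03,
        6.65641315e-04, -1.38553188e-03]), 'joint_efforts': array([ 1.40263772e-03, -4.31230617e+01, -2.44223428e+01,  7.17768981e-02,
        5.59402665e-02, -1.32312734e-04]), 'tool_pos': array([0.13820881, 0.50603452, 0.22601565]), 'tool_rot': array([-3.13999164e+00, -2.40036622e-04,  2.87483196e+00]), 'contact_force': array([-0.19343932, -0.28861189,  0.02526514]), 'torque': array([-0.01923359, -0.00758273,  0.00473911]), 'opening': 0.09188505993256008}
scene [[404.2653496    0.         322.62713285]
 [  0.         404.2653496  206.00735621]
 [  0.           0.           1.        ]] [[-0.81601537  0.57800859 -0.00499885]
 [ 0.38607691  0.53857497 -0.7489203 ]
 [-0.43019011 -0.61306042 -0.66264122]] [ 0.5829025  -0.0854817   1.36434675]
top [[388.19782101   0.         320.09097109]
 [  0.         388.19782101 206.54005803]
 [  0.           0.           1.        ]] [[ 0.02656135 -0.99949944 -0.01718615]
 [-0.9961418  -0.02502579 -0.08411438]
 [ 0.08364218  0.01935404 -0.99630789]] [-0.13459475  0.60131453  1.16465693]
[[ 5.62358203e-04 -9.52661578e-01 -3.04032237e-01  8.27142483e-02]
 [ 9.99999721e-01  6.85127428e-04 -2.97128132e-04 -4.50757061e-04]
 [ 4.91363380e-04 -3.04031986e-01  9.52661698e-01 -1.57765377e-01]
 [ 0.00000000e+00  0.00000000e+00  0.00000000e+00  1.00000000e+00]] [[292.95680615   0.         316.38555688]
 [  0.         292.95680615 193.78086433]
 [  0.           0.           1.        ]]
```

View pics/scene0.png

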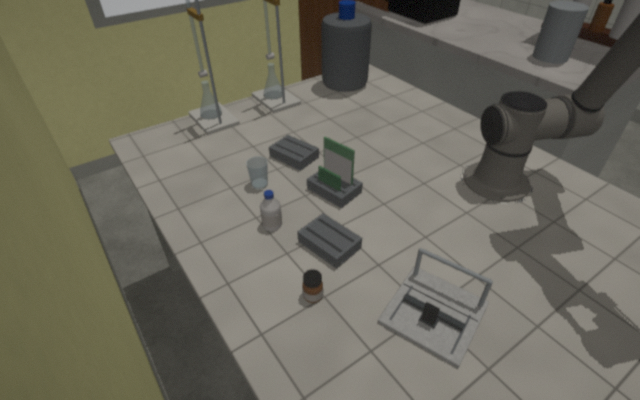

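View pics/top0.png

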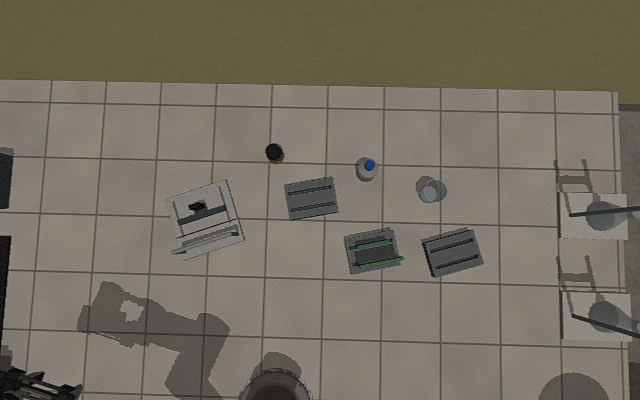

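Could be taken for the holder: (372,250), (312,198), (452,252) in top view. The base is near (275,385), so the nearest is (372,250), and it is also the one holding both plates. The rack is at (205,218), with the tab at (197,206). The coat faces the scene camera, away from the robot. Next I'll take close crops of both.

```bash
cat > h.py <<'E'
import numpy as np,pickle,cv2
from scipy.spatial.transform import Rotation as Ro
def ray(c,uv,z,pose=None):
    "world points on plane z for pixels uv; pose=(pos,rpy) for wrist camera"
    uv=np.atleast_2d(uv).astype(float)
    d=np.c_[uv,np.ones(len(uv))]@np.linalg.inv(c["mtx"]).T
    if pose is None: R=c["R"].T;o=-R@c["t"]
    else:
        T=c["T_tool_cam"];Rt=Ro.from_euler("xyz",pose[1]).as_matrix();R=Rt@T[:3,:3];o=Rt@T[:3,3]+pose[0]
    d=d@R.T
    return o+d*((np.broadcast_to(z,len(uv))-o[2])/d[:,2])[:,None]
E
python3 - <<'E'
from h import *
d=pickle.load(open("cams.pkl","rb"));f=d["top"]["frame"]
a=f[175:265,162:252];b=f[215:290,335:410]
a=cv2.convertScaleAbs(a,alpha=1.5);b=cv2.convertScaleAbs(b,alpha=1.5)
a=cv2.resize(a,(450,450),interpolation=cv2.INTER_CUBIC);b=cv2.resize(b,(375-25,350),interpolation=cv2.INTER_CUBIC)
o=np.zeros((450,800,3),np.uint8);o[:,:450]=a;o[:350,450:]=b;cv2.imwrite("pics/crop1.png",o)
c=d["scene"];print(-c["R"].T@c["t"])
E
```

```text
[1.09558839 0.54554264 0.84296725]
```

View pics/crop1.png

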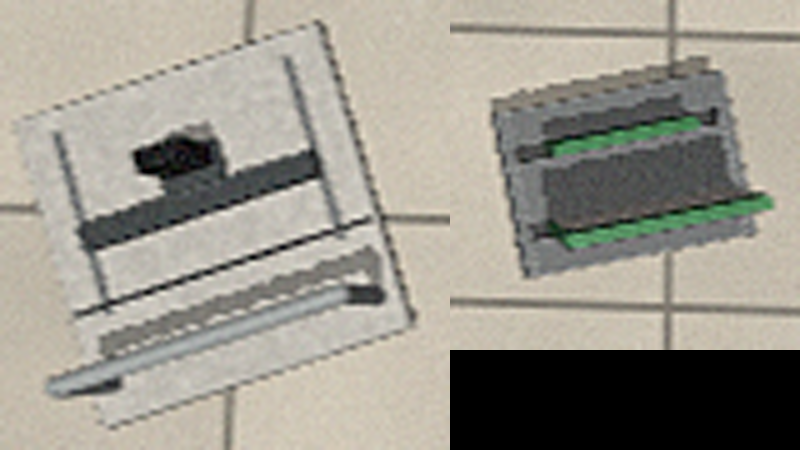

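```bash
python3 - <<'E'
from h import *
d=pickle.load(open("cams.pkl","rb"));c=d["top"]
L=lambda p:np.array(p)/5+[162,175]
Rr=lambda p:(np.array(p)-[450,0])/(350/75)+[335,215]
k=ray(c,L([(18,120),(322,22),(413,325),(110,428)]),.015);print("base",k.round(4),np.linalg.norm(np.diff(k,axis=0),axis=1))
yaw=lambda a,b:np.degrees(np.arctan2(*(b-a)[:2][::-1]))
l=ray(c,L([(75,315),(370,219)]),.015);print("line",l.round(4))
s=ray(c,L([(90,250),(322,175)]),.032);print("stop inner top edge",s.round(4))
print("tab",ray(c,L([(173,155)]),.076).round(4))
# y axis of rack: from right to left in image is +y
for n,a,b in(("base",k[1],k[0]),("base",k[2],k[3]),("line",l[1],l[0]),("side",k[3],k[0]),("side",k[2],k[1]),("stop",s[1],s[0])):print(n,yaw(a,b))
h=ray(c,Rr([(493,103),(722,70),(757,235),(525,275)]),.042);print("holder",h.round(4),h.mean(0),np.linalg.norm(np.diff(h,axis=0),axis=1))
p=ray(c,Rr([(570,242),(770,202)]),.168);print("plate",p.round(4),p.mean(0),yaw(p[1],p[0]),np.linalg.norm(p[1]-p[0]))
for n,a,b in(("h",h[1],h[0]),("h",h[2],h[3])):print(n,yaw(a,b))
E
```

```text
base [[0.6168 0.3626 0.015 ]
 [0.6829 0.1755 0.015 ]
 [0.4963 0.1105 0.015 ]
 [0.4284 0.2943 0.015 ]] [0.19845196 0.19756452 0.19597323]
line [[0.4969 0.3199 0.015 ]
 [0.5608 0.1399 0.015 ]]
stop inner top edge [[0.5367 0.3064 0.032 ]
 [0.5862 0.1665 0.032 ]]
tab [[0.5927 0.2436 0.076 ]]
base 109.44929470808052
base 110.27006515116301
line 109.55143291690547
side 19.928388954006465
side 19.210515441285175
stop 109.45526840857563
holder [[ 0.5132 -0.194   0.042 ]
 [ 0.5382 -0.3401  0.042 ]
 [ 0.434  -0.3635  0.042 ]
 [ 0.4047 -0.2166  0.042 ]] [ 0.47253044 -0.27855923  0.042     ] [0.14827188 0.10677162 0.14969826]
plate [[ 0.4348 -0.2337  0.168 ]
 [ 0.4605 -0.3467  0.168 ]] [ 0.44763595 -0.29023412  0.168     ] 102.79331483465802 0.11585779931393185
h 99.69343362025987
h 101.28437298888139
```

The crop shows the rack's line from (75,315) to (370,219), the stop's inner edge from (90,250) to (322,175), and the tab at (173,155). On the right, the tall plate's top edge runs (570,242) to (770,202), in the robot-side slot. The stop needs about 33 mm. I'm turning and going over the tab.

apply_moves([
  {"xyz": [0,0,0],"turn": -0.1525},
  {"xyz": [0,0,0],"turn": -0.1525},
  {"xyz": [0,0,0],"turn": -0.1525},
  {"xyz": [0,0,0],"turn": -0.1525},
], gripper=1, newtons=25)

```text
time: 0.65
tool_pos: [0.1383, 0.5063, 0.2264]
tool_rot: [-3.141, -0.0, -2.793]
contact_force: [-0.8, 0.3, 0.6]
opening: 0.0918
```

apply_moves([
  {"xyz": [-34,-40,0],"turn": 0},
  {"xyz": [-34,-40,0],"turn": 0},
  {"xyz": [-34,-40,0],"turn": 0},
  {"xyz": [-34,-40,0],"turn": 0},
  {"xyz": [-34,-40,0],"turn": 0},
  {"xyz": [-34,-40,0],"turn": 0},
  {"xyz": [-34,-40,0],"turn": 0},
  {"xyz": [-34,-40,0],"turn": 0},
  {"xyz": [-34,-40,0],"turn": 0},
  {"xyz": [-34,-40,0],"turn": 0},
])

```text
time: 1.9
tool_pos: [0.5944, 0.2431, 0.2264]
tool_rot: [3.141, -0.001, -2.799]
contact_force: [0.2, 1.1, 0.1]
opening: 0.0919
```

```bash
cat > wr.py <<'E'
import sys
from h import *
from cell import robot
s=robot.observe();c=robot.read_camera("wrist");n=sys.argv[1]
c["pose"]=(s["tool_pos"],s["tool_rot"]);pickle.dump(c,open(n+".pkl","wb"))
cv2.imwrite(f"pics/{n}.png",cv2.convertScaleAbs(c["frame"],alpha=1.4))
print(s["tool_pos"],s["tool_rot"])
E
python3 wr.py w1
```

```text
[0.59441901 0.24311345 0.22637045] [ 3.14133178e+00 -5.27805986e-04 -2.79852429e+00]
```

View pics/w1.png

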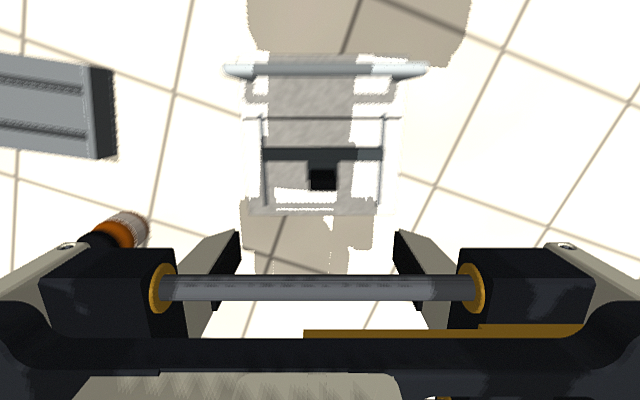

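The wrist view shows the line at row 118 (columns 245–400), the stop's inner top edge at row 148 (263–383) and the tab at columns 308–336.

```bash
python3 - <<'E'
from h import *
c=pickle.load(open("w1.pkl","rb"))
f=c["frame"].astype(int).sum(2)//3
print(f[108:200:1,322]);print(f[108:165,290]);print(f[150,250:400:1]);print(f[180,295:350]);print(f[118,235:410])
def T(uv,z):
    p=ray(c,uv,z,c["pose"]);return p
yr=np.radians(19.6);X=np.array([np.cos(yr),np.sin(yr)]);Y=np.array([-X[1],X[0]]);O=np.array([.542,.231])
for n,uv,z in(("line",[(265,118),(385,118)],.015),("stop",[(263,148),(383,148)],.032),("tab",[(308,180),(336,180),(322,190)],.076)):
    p=T(uv,z)[:,:2]-O;print(n,(p@X).round(4),(p@Y).round(4))
E
```

```text
[126 123 120 118 118 116 122 111  92  67  59  75  97 117 120 118 120 121
 126 125 126 123 123 122 122 122 122 123 121 120 120 121 124 123 123 125
 123 109  89  61  33  30  37  37  36  35  36  35  34  36  36  35  36  36
  34  36  37  37  35  34  26  20  11   5   5   7   7   8   5   7  11   8
  10  13  11  11   8  10  10  10   5  16  52 108 165 197 202 198 195 194
 197 199]
[124 126 125 126 127 127 130 122 102  71  69  80 100 113 120 120 120 118
 118 118 118 121 123 124 126 124 125 125 127 124 125 123 121 121 123 126
 127 116  95  72  38  30  37  35  38  36  37  36  36  36  36  35  60  82
 102 118 125]
[201 203 201 198 195 194 195 197 190 178 122  79  44  32  35  38  36  35
  35  36  35  37  36  36  37  37  36  34  35  35  36  34  37  36  35  35
  35  35  35  35  37  35  36  38  36  35  35  36  37  37  34  37  36  36
  36  35  35  35  35  35  36  36  35  36  36  35  36  35  37  36  37  36
  37  36  36  36  36  35  36  35  34  35  34  36  34  36  36  34  34  36
  35  33  35  34  35  36  34  35  34  34  33  33  35  35  35  35  32  35
  53  61  61  60  59  58  60  60  59  59  60  58  58  
[... 486 characters left out ...]
69
  70  72  71  69  69  70  69  70  69  70  66  65  67  70  68  69  69  69
  69  69  60  61  59  60  59  59  60  59  58  59  57  58  59  60  58  60
  61  61  62  61  61  59  58  59  59  62  62  62  60  58  58  59  59  60
  58  59  59  59  59  58  58  59  61  61  59  60  61  61  60  60  58  57
  59  60  59  60  59  58  59  60  70  85 115 109 107 107 109 112 112 111
 112 111 110 108 108 109 110 110 112 110 109 108 108 111 111 112 112 111
  97 105 104 102  91  81  98  88  80  91 109 109 110 109 112 111 103 102
  99  99 120 143 167 198 191 182 185 192 192 191 191]
line [-0.009  -0.0093] [-0.0695  0.0771]
stop [0.025  0.0248] [-0.0708  0.0734]
tab [0.0529 0.0529 0.0643] [-0.0157  0.0148 -0.0004]
```

apply_moves([
  {"xyz": [-3,4,45],"turn": 0},
  {"xyz": [0,0,45],"turn": 0},
  {"xyz": [0,0,45],"turn": 0},
  {"xyz": [0,0,46],"turn": 0},
  {"xyz": [0,0,0],"turn": 0},
])

```text
time: 2.58
tool_pos: [0.5916, 0.2482, 0.0418]
tool_rot: [3.141, -0.009, -2.798]
contact_force: [-0.3, -0.5, -0.3]
opening: 0.0918
```

apply_moves([
  {"xyz": [0,0,0],"turn": 0},
  {"xyz": [0,0,0],"turn": 0},
  {"xyz": [0,0,0],"turn": 0},
  {"xyz": [0,0,0],"turn": 0},
  {"xyz": [0,0,0],"turn": 0},
  {"xyz": [0,0,0],"turn": 0},
], gripper=0.2, newtons=25)

```text
time: 3.32
tool_pos: [0.5941, 0.2505, 0.0458]
tool_rot: [3.138, 0.0, -2.799]
contact_force: [-4.4, 16.3, 0.3]
opening: 0.0363
```

apply_moves([
  {"xyz": [0,2,0],"turn": 0},
  {"xyz": [0,0,0],"turn": 0},
  {"xyz": [0,0,0],"turn": 0},
], gripper=0.2)

```text
time: 3.7
tool_pos: [0.5933, 0.2528, 0.0458]
tool_rot: [3.139, 0.0, -2.798]
contact_force: [-2.3, 7.1, 0.9]
opening: 0.0318
```

apply_moves([
  {"xyz": [8,1,0],"turn": 0},
  {"xyz": [10,0,0],"turn": 0},
  {"xyz": [10,0,0],"turn": 0},
  {"xyz": [5,0,0],"turn": 0},
  {"xyz": [0,0,0],"turn": 0},
  {"xyz": [0,0,0],"turn": 0},
])

```text
time: 4.45
tool_pos: [0.5623, 0.2417, 0.0458]
tool_rot: [3.14, -0.0, -2.798]
contact_force: [-0.8, 4.7, 0.3]
opening: 0.0316
```

```bash
python3 wr.py w2; python3 - <<'E'
from h import *
c=pickle.load(open("w2.pkl","rb"));f=cv2.convertScaleAbs(c["frame"],alpha=1.4)
cv2.imwrite("pics/w2c.png",cv2.resize(f[40:240,180:460],(784,560),interpolation=cv2.INTER_CUBIC))
E
```

```text
[0.56228997 0.24166525 0.04577344] [ 3.14009377e+00 -3.24340427e-05 -2.79849256e+00]
```

View pics/w2c.png

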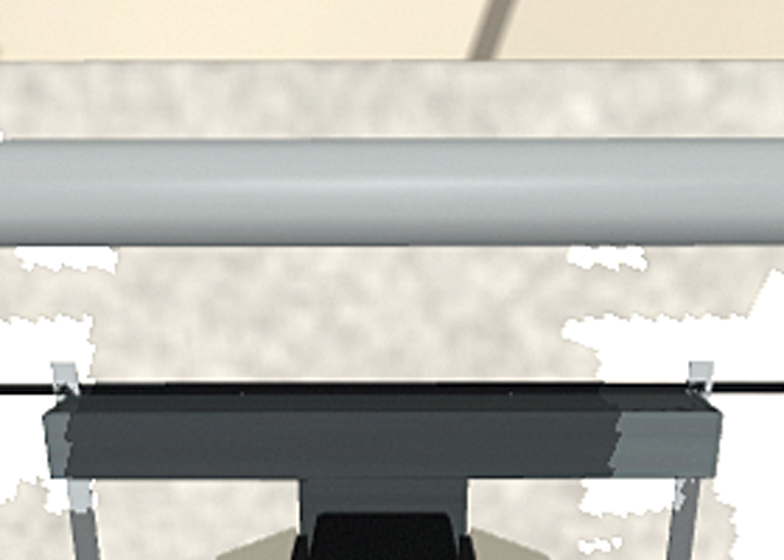

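The stop's inner-face bottom edge (crop row ~392) lies right on the scribed line (row ~387) over the whole length. I'm releasing it and going up.

```bash
python3 - <<'E'
from h import *
c=pickle.load(open("w2.pkl","rb"));g=lambda p:np.array(p)/2.8+[180,40]
yaw=lambda a,b:np.degrees(np.arctan2(*(b-a)[:2][::-1]))
l=ray(c,g([(5,388),(780,387)]),.015,c["pose"]);print(l.round(4),yaw(l[1],l[0]))
s=ray(c,g([(43,412),(722,412)]),.032,c["pose"]);print("stop ends",s.round(4),s.mean(0),np.linalg.norm(s[1]-s[0]))
b=ray(c,g([(390,190)]),.105,c["pose"]);print("bar",b)
n=l[1]-l[0];print('tool rel')
R=Ro.from_euler("xyz",c["pose"][1]).as_matrix()
for q in(l.mean(0),s.mean(0),b[0]):print(((q-c["pose"][0])@R).round(4))
E
```

```text
[[0.561  0.1459 0.015 ]
 [0.4989 0.319  0.015 ]] -70.24899274430219
stop ends [[0.5566 0.1609 0.032 ]
 [0.5068 0.3002 0.032 ]] [0.53172764 0.230518   0.032     ] 0.14796862065976624
bar [[0.48617304 0.21494992 0.105     ]]
tool rel
[0.0336 0.0021 0.0308]
[ 0.0325 -0.0002  0.0138]
[ 0.0807  0.0005 -0.0592]
```

apply_moves([
  {"xyz": [0,0,0],"turn": 0},
  {"xyz": [0,0,0],"turn": 0},
  {"xyz": [0,0,0],"turn": 0},
  {"xyz": [0,0,-20],"turn": 0},
  {"xyz": [0,0,-50],"turn": 0},
  {"xyz": [0,0,-50],"turn": 0},
  {"xyz": [0,0,-50],"turn": 0},
  {"xyz": [0,0,-40],"turn": 0},
  {"xyz": [0,0,0],"turn": 0},
], gripper=0.6)

```text
time: 5.62
tool_pos: [0.564, 0.2409, 0.2598]
tool_rot: [-3.141, 0.008, -2.799]
contact_force: [-0.3, 0.3, -0.6]
opening: 0.0552
```

apply_moves([
  {"xyz": [0,0,0],"turn": 0.1724},
  {"xyz": [0,0,0],"turn": 0.1724},
  {"xyz": [0,0,0],"turn": 0.1724},
  {"xyz": [0,0,0],"turn": 0.1724},
  {"xyz": [0,0,0],"turn": 0.1724},
  {"xyz": [0,0,0],"turn": 0.1724},
  {"xyz": [0,0,0],"turn": 0.1724},
  {"xyz": [0,0,0],"turn": 0.1724},
  {"xyz": [0,0,0],"turn": 0.1724},
  {"xyz": [0,0,0],"turn": 0.1724},
])

```text
time: 6.88
tool_pos: [0.5621, 0.2403, 0.2542]
tool_rot: [-3.139, 0.0, 1.755]
contact_force: [0.3, -0.3, 0.4]
opening: 0.0549
```

apply_moves([
  {"xyz": [-49.5,-21.2,0],"turn": 0},
  {"xyz": [-49.5,-21.2,0],"turn": 0},
  {"xyz": [-49.5,-21.2,0],"turn": 0},
  {"xyz": [-49.5,-21.2,0],"turn": 0},
  {"xyz": [-49.5,-21.2,0],"turn": 0},
  {"xyz": [-49.5,-21.2,0],"turn": 0},
  {"xyz": [-49.5,-21.2,0],"turn": 0},
  {"xyz": [-49.5,-21.2,0],"turn": 0},
  {"xyz": [-49.5,-21.2,0],"turn": 0},
  {"xyz": [-49.5,-21.2,0],"turn": 0},
])

```text
time: 8.12
tool_pos: [0.4468, -0.2869, 0.2546]
tool_rot: [-3.14, -0.002, 1.761]
contact_force: [0.9, -0.5, 0.8]
opening: 0.0553
```

apply_moves([
  {"xyz": [0,0,0],"turn": 0},
  {"xyz": [0,0,0],"turn": 0},
])

```text
time: 8.38
tool_pos: [0.4475, -0.2849, 0.2547]
tool_rot: [-3.141, -0.002, 1.76]
contact_force: [-0.8, 0.6, 0.1]
opening: 0.0549
```

```bash
python3 wr.py w3
```

```text
[ 0.4474505  -0.28491136  0.2547145 ] [-3.14058015e+00 -1.97350912e-03  1.76008037e+00]
```

View pics/w3.png

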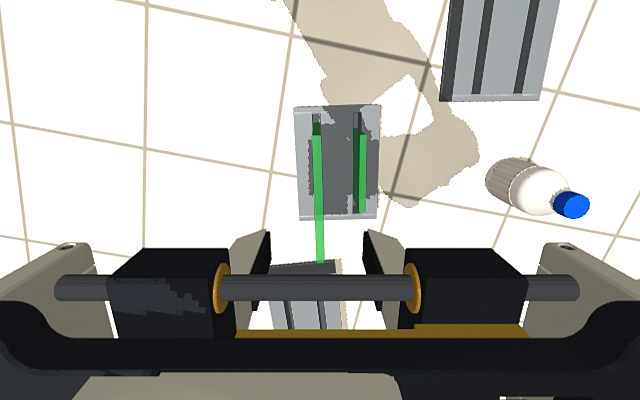

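The wrist view shows the tall plate's top edge as the green strip from (317,136) to (320,262), running between the fingers. The small plate is at (362,135–212).

```bash
python3 - <<'E'
from h import *
c=pickle.load(open("w3.pkl","rb"));f=c["frame"].astype(int)
g=f[:,:,1]-f[:,:,2]
for r in range(118,270,6):
    x=np.where(g[r,300:340]>25)[0]+300
    print(r,(x.min(),x.max(),f[r,int(x.mean())].tolist()) if len(x) else None)
R=Ro.from_euler("xyz",c["pose"][1]).as_matrix()
for uv in((317,136),(320,262)):
    p=ray(c,[uv],.168,c["pose"])[0];print(p.round(4),((p-c["pose"][0])@R).round(4))
E
```

```text
118 None
124 (np.int64(314), np.int64(319), [33, 57, 24])
130 (np.int64(313), np.int64(319), [32, 57, 24])
136 (np.int64(312), np.int64(320), [74, 137, 54])
142 (np.int64(312), np.int64(320), [71, 133, 52])
148 (np.int64(312), np.int64(321), [71, 134, 53])
154 (np.int64(312), np.int64(321), [69, 132, 51])
160 (np.int64(313), np.int64(321), [70, 130, 51])
166 (np.int64(313), np.int64(321), [70, 129, 50])
172 (np.int64(313), np.int64(321), [70, 129, 49])
178 (np.int64(313), np.int64(321), [68, 129, 49])
184 (np.int64(314), np.int64(322), [68, 130, 49])
190 (np.int64(314), np.int64(322), [68, 129, 48])
196 (np.int64(314), np.int64(322), [69, 130, 48])
202 (np.int64(314), np.int64(322), [66, 128, 47])
208 (np.int64(314), np.int64(322), [62, 122, 42])
214 (np.int64(315), np.int64(322), [63, 124, 45])
220 (np.int64(315), np.int64(323), [74, 140, 59])
226 (np.int64(315), np.int64(323), [87, 152, 71])
232 (np.int64(315), np.int64(323), [86, 153, 71])
238 (np.int64(316), np.int64(323), [83, 152, 70])
244 (np.int64(316), np.int64(323), [87, 149, 72])
250 (np.int64(316), np.int64(323), [85, 148, 70])
256 (np.int64(316), np.int64(323), [86, 150, 72])
262 (np.int64(316), np.int64(324), [62, 121, 44])
268 None
[ 0.4374 -0.2315  0.168 ] [0.0541 0.0003 0.0868]
[ 0.4625 -0.3466  0.168 ] [-0.0635  0.0032  0.0866]
```

apply_moves([
  {"xyz": [-4.7,1.8,0],"turn": -0.025},
  {"xyz": [0,0,40],"turn": 0},
  {"xyz": [0,0,40],"turn": 0},
  {"xyz": [0,0,25],"turn": 0},
  {"xyz": [0,0,13.7],"turn": 0},
  {"xyz": [0,0,0],"turn": 0},
  {"xyz": [0,0,0],"turn": 0},
])

```text
time: 9.3
tool_pos: [0.4512, -0.29, 0.1381]
tool_rot: [3.14, 0.002, 1.786]
contact_force: [-1.4, -0.3, 1.1]
opening: 0.0552
```

apply_moves([
  {"xyz": [0,0,0],"turn": 0},
  {"xyz": [0,0,0],"turn": 0},
  {"xyz": [0,0,0],"turn": 0},
  {"xyz": [0,0,0],"turn": 0},
  {"xyz": [0,0,0],"turn": 0},
  {"xyz": [0,0,0],"turn": 0},
  {"xyz": [0,0,0],"turn": 0},
], gripper=0, newtons=25)

```text
time: 10.18
tool_pos: [0.4504, -0.2897, 0.137]
tool_rot: [-3.141, -0.0, 1.786]
contact_force: [-1.7, -0.6, 0.4]
opening: 0.008
```

apply_moves([
  {"xyz": [0,0,-10],"turn": 0},
  {"xyz": [0,0,-20],"turn": 0},
  {"xyz": [0,0,-30],"turn": 0},
  {"xyz": [0,0,-30],"turn": 0},
  {"xyz": [0,0,-30],"turn": 0},
  {"xyz": [0,0,-20],"turn": 0},
  {"xyz": [0,0,0],"turn": 0},
  {"xyz": [0,0,0],"turn": 0},
])

```text
time: 11.18
tool_pos: [0.4501, -0.2893, 0.276]
tool_rot: [-3.141, -0.002, 1.786]
contact_force: [-0.9, 0.4, -3.6]
opening: 0.0078
```

apply_moves([
  {"xyz": [0,0,0],"turn": -0.1286},
  {"xyz": [25,13.5,0],"turn": 0},
  {"xyz": [50,26.5,0],"turn": 0},
  {"xyz": [52,27.5,0],"turn": 0},
  {"xyz": [52,27.5,0],"turn": 0},
  {"xyz": [52,27.5,0],"turn": 0},
  {"xyz": [52,27.5,0],"turn": 0},
  {"xyz": [52,27.5,0],"turn": 0},
  {"xyz": [50,26.5,0],"turn": 0},
  {"xyz": [35,18.5,0],"turn": 0},
])

```text
time: 12.42
tool_pos: [0.5179, 0.1831, 0.2755]
tool_rot: [-3.139, -0.001, 1.916]
contact_force: [-0.3, 0.4, -3.2]
opening: 0.0078
```

apply_moves([
  {"xyz": [25,13.5,0],"turn": 0},
  {"xyz": [12,6.5,0],"turn": 0},
  {"xyz": [4.7,2.6,0],"turn": 0},
  {"xyz": [0,0,0],"turn": 0},
  {"xyz": [0,0,0],"turn": 0},
])

```text
time: 13.05
tool_pos: [0.5258, 0.2266, 0.2771]
tool_rot: [-3.141, 0.0, 1.913]
contact_force: [0.9, -0.5, -2.9]
opening: 0.0076
```

```bash
python3 wr.py w4
```

```text
[0.52579571 0.22656226 0.2770714 ] [-3.14145450e+00  2.24752125e-04  1.91321318e+00]
```

View pics/w4.png

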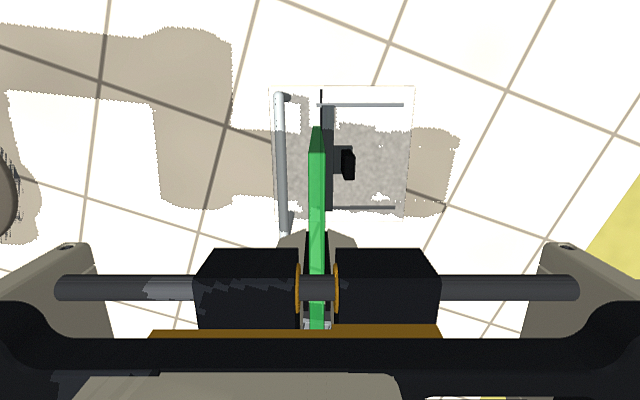

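```bash
python3 - <<'E'
from h import *
c=pickle.load(open("w4.pkl","rb"));f=c["frame"].astype(int)
for r in(95,100,108,112,116,120,124,130,134,140,160,200):print(r,f[r,304:340].sum(1)//3)
R=Ro.from_euler("xyz",c["pose"][1]).as_matrix()
for n,uv,z in(("line",(321,95),.015),("stop in top",(321.5,110),.032),("stop far end",(327,105),.032),("stop near end?",(330,208),.032),("plate bot +y",(317,127),.148),("plate top +y",(317.5,152),.306)):
    p=ray(c,[uv],z,c["pose"])[0];print(n,p.round(4),((p-c["pose"][0])@R).round(4))
E
```

```text
95 [229 228 222 211 207 206 208 207 207 206 204 204 200 203 211 223  41  17
 134 231 220 217 214 212 211 214 213 212 210 209 208 210 212 213 213 213]
100 [129 127 125 133 210 224 221 218 216 212 210 210 209 206 210 215  35  31
 182 223 212 210 210 211 212 214 215 214 213 210 208 203 207 206 207 207]
108 [121 123 126 127 139 230 216 212 212 214 215 213 209 212 221 227  55  16
  47  70  66  64  66  67  68  68  66  66  66  70 108 132 160 223 216 214]
112 [130 130 133 130 139 232 214 206 206 209 213 213 212 210 214 223  45  14
  51  69  64  65  65  66  68  67  67  64  66  67  98 131 136 228 216 208]
116 [128 126 129 129 141 232 213 208 206 212 212 211 208 212 224 237  43  13
  52  69  65  65  64  66  68  68  65  67  65  66  95 129 162 217 210 208]
120 [128 131 128 121 126 198 207 201 204 215 218 218 216 215 220 227  42  11
  53  71  65  66  64  67  68  67  63  66  64  63  92 129 163 217 209 201]
124 [132 133 126 119 124 200 215 214 218 227 226 225 224 224 228 229  45  14
  52  70  66  65  63  66  67  67  64  65  63  65 132 132 219 207 199 100]
130 [128 127 124 125 123 120 126 131  41  43
[... 363 characters left out ...]
  39  37  38  33  56 134 126 128 128 127 125]
160 [135 131 130 130  62  80  91  90  90  89  87  87  87  86  86  84  75  77
  77  88  73  42  35  39  38  36  38  40  40  35  38  39  37  38  35  39]
200 [131 132 133 131  60  75  90  89  87  86  86  87  86  84  84  86  74  75
  78  91  59  26  37  36  37  38  39  32  49 150 136 129 124 124 124 125]
line [0.5014 0.3123 0.015 ] [0.089  0.0059 0.2621]
stop in top [0.5083 0.2945 0.032 ] [0.07   0.0064 0.2451]
stop far end [0.513  0.3029 0.032 ] [0.0763 0.0136 0.2451]
stop near end? [0.5672 0.1688 0.032 ] [-0.0683  0.0197  0.2451]
plate bot +y [0.5066 0.2811 0.148 ] [0.0578 0.0003 0.1291]
plate top +y [0.5057 0.2837 0.306 ] [ 0.0605  0.0002 -0.0289]
```

Line and stop face are at about +6 mm in tool y, and the plate's front face is at +4 mm, so the plate is central and square. I'm backing off 1 mm and lowering.

apply_moves([
  {"xyz": [1,-1,20],"turn": 0},
  {"xyz": [0,0,35],"turn": 0},
  {"xyz": [0,0,30],"turn": 0},
  {"xyz": [0,0,20],"turn": 0},
  {"xyz": [0,0,14],"turn": 0},
  {"xyz": [0,0,8],"turn": 0},
  {"xyz": [0,0,0],"turn": 0},
  {"xyz": [0,0,0],"turn": 0},
])

```text
time: 14.1
tool_pos: [0.525, 0.2283, 0.1509]
tool_rot: [3.14, 0.0, 1.914]
contact_force: [0.8, -1.7, -3.6]
opening: 0.0081
```

apply_moves([
  {"xyz": [0,0,2],"turn": 0},
  {"xyz": [0,0,1.5],"turn": 0},
  {"xyz": [0,0,1],"turn": 0},
  {"xyz": [0,0,0],"turn": 0},
])

```text
time: 14.6
tool_pos: [0.5244, 0.2282, 0.1454]
tool_rot: [-3.141, -0.0, 1.914]
contact_force: [0.6, -0.4, -3.2]
opening: 0.0079
```

apply_moves([
  {"xyz": [0,0,0.5],"turn": 0},
  {"xyz": [0,0,0.5],"turn": 0},
  {"xyz": [0,0,0],"turn": 0},
])

```text
time: 14.98
tool_pos: [0.5245, 0.2282, 0.1445]
tool_rot: [-3.142, -0.0, 1.914]
contact_force: [0.1, -0.1, -3.8]
opening: 0.0077
```

apply_moves([
  {"xyz": [0,0,0.5],"turn": 0},
  {"xyz": [0,0,0.5],"turn": 0},
  {"xyz": [0,0,0],"turn": 0},
])

```text
time: 15.35
tool_pos: [0.5248, 0.2281, 0.1442]
tool_rot: [3.141, 0.0, 1.914]
contact_force: [-1.4, -2.0, 4.5]
opening: 0.008
```

Contact at TCP z 0.144 (force +4.5 N), as predicted, so the plate stands on the base. Opening the fingers a little and tipping the plate back in stages.

apply_moves([
  {"xyz": [0,0,-0.5],"turn": 0},
  {"xyz": [0,0,0],"turn": 0},
  {"xyz": [0,0,0],"turn": 0},
  {"xyz": [0,0,0],"turn": 0},
], gripper=0.17)

```text
time: 15.85
tool_pos: [0.5245, 0.2282, 0.1439]
tool_rot: [-3.142, -0.0, 1.914]
contact_force: [-0.6, 0.1, -1.6]
opening: 0.0156
```

apply_moves([
  {"xyz": [0,-3,0],"turn": 0},
  {"xyz": [0,-3,0],"turn": 0},
  {"xyz": [0,-3,0],"turn": 0},
  {"xyz": [0,-3,0],"turn": 0},
  {"xyz": [0,-3,0],"turn": 0},
  {"xyz": [0,-3,0],"turn": 0},
  {"xyz": [0,-3,0],"turn": 0},
  {"xyz": [0,-3,0],"turn": 0},
  {"xyz": [0,0,0],"turn": 0},
])

```text
time: 16.98
tool_pos: [0.5017, 0.2201, 0.1441]
tool_rot: [-3.142, -0.0, 1.914]
contact_force: [-0.8, 0.1, 0.6]
opening: 0.0158
```

```bash
python3 - <<'E'
from h import *
from cell import robot
c=robot.read_camera("scene");f=cv2.convertScaleAbs(c["frame"],alpha=1.5)
cv2.imwrite("pics/s2.png",cv2.resize(f[190:370,350:550],(800,600)[:1]+(600,),interpolation=cv2.INTER_CUBIC) if 0 else cv2.resize(f[200:350,360:520],(640,600),interpolation=cv2.INTER_CUBIC))
E
```

```text
(no output)
```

View pics/s2.png

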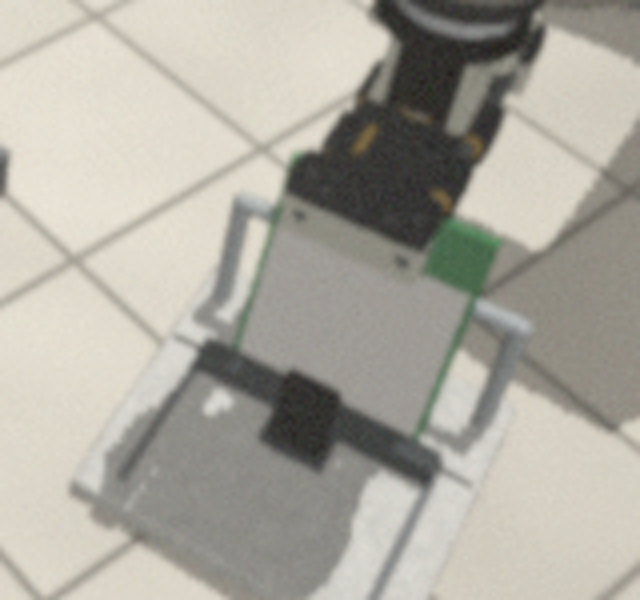

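The plate stands behind the stop with its coat facing outward, tilting back in the loose fingers. I'm continuing the lean.

apply_moves([
  {"xyz": [0,0,0],"turn": 0},
  {"xyz": [0,-3,0],"turn": 0},
  {"xyz": [0,-3,0],"turn": 0},
  {"xyz": [0,-3,0],"turn": 0},
  {"xyz": [0,-3,0],"turn": 0},
  {"xyz": [0,-2,0],"turn": 0},
], gripper=0.22)

```text
time: 17.77
tool_pos: [0.4885, 0.2153, 0.1441]
tool_rot: [3.142, -0.0, 1.914]
contact_force: [-0.1, -0.1, -0.4]
opening: 0.0202
```

apply_moves([
  {"xyz": [0,0,0],"turn": 0},
  {"xyz": [0,-2,0],"turn": 0},
  {"xyz": [0,-2,0],"turn": 0},
  {"xyz": [0,-2,0],"turn": 0},
  {"xyz": [0,-2,0],"turn": 0},
  {"xyz": [0,-2,0],"turn": 0},
  {"xyz": [0,0,0],"turn": 0},
  {"xyz": [0,0,0],"turn": 0},
], gripper=0.3)

```text
time: 18.77
tool_pos: [0.4794, 0.212, 0.1441]
tool_rot: [3.141, -0.0, 1.914]
contact_force: [0.4, 0.0, -0.6]
opening: 0.0278
```

```bash
python3 wr.py w5;  python3 - <<'E'
from h import *
from cell import robot
c=robot.read_camera("scene");f=cv2.convertScaleAbs(c["frame"],alpha=1.5)
a=cv2.resize(f[220:340,380:510],(400,369),interpolation=cv2.INTER_CUBIC)
w=cv2.imread("pics/w5.png");b=cv2.resize(w[80:320,200:460],(400,369),interpolation=cv2.INTER_CUBIC)
cv2.imwrite("pics/c5.png",np.hstack([a,b]))
E
```

```text
[0.47936162 0.21201754 0.14405375] [ 3.14137158e+00 -5.35970912e-05  1.91437361e+00]
```

View pics/c5.png

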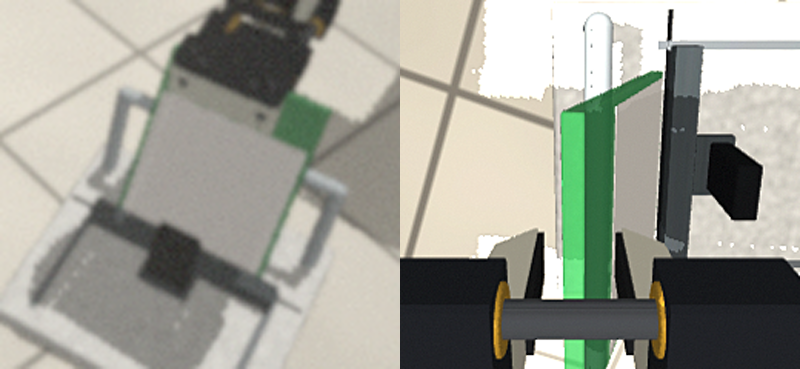

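Wrist view: the plate leans on the bar with a free gap to both fingers, and the bottom edge (660,72) is right at the stop (668), with the stop still on the line. Rising straight up.

apply_moves([
  {"xyz": [0,0,-4],"turn": 0},
  {"xyz": [0,0,-8],"turn": 0},
  {"xyz": [0,0,-15],"turn": 0},
  {"xyz": [0,0,-25],"turn": 0},
  {"xyz": [0,0,-40],"turn": 0},
  {"xyz": [0,0,-40],"turn": 0},
  {"xyz": [0,0,0],"turn": 0},
  {"xyz": [0,0,0],"turn": 0},
])

```text
time: 19.88
tool_pos: [0.4789, 0.2119, 0.276]
tool_rot: [-3.141, -0.0, 1.914]
contact_force: [0.4, 0.4, 0.2]
opening: 0.0277
```

```bash
python3 wr.py w6;  python3 - <<'E'
from h import *
from cell import robot
print(robot.observe()["contact_force"])
c=robot.read_camera("top");pickle.dump(c,open("t6.pkl","wb"));f=cv2.convertScaleAbs(c["frame"],alpha=1.5)
w=cv2.imread("pics/w6.png");b=cv2.resize(w[40:260,220:440],(600,600),interpolation=cv2.INTER_CUBIC)
a=cv2.resize(f[170:270,155:255][:,:],(200,200))
o=np.zeros((600,800,3),np.uint8);o[:,:600]=b;o[:200,600:]=a;cv2.imwrite("pics/c6.png",o)
E
```

```text
[0.47893086 0.21189781 0.27600307] [-3.14143487e+00 -9.30978486e-05  1.91439100e+00]
[-0.99906522  0.51472402 -0.31897166]
```

View pics/c6.png

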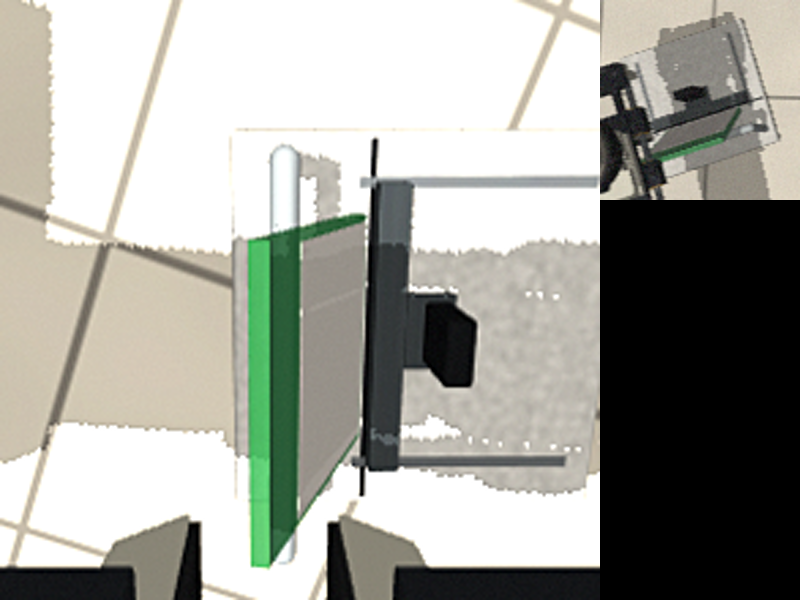

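```bash
python3 - <<'E'
from h import *
c=pickle.load(open("w6.pkl","rb"));g=lambda p:np.array(p)*220/600+[220,40]
R=Ro.from_euler("xyz",c["pose"][1]).as_matrix()
for n,uv,z in(("coat bottom +y",(365,215),.018),("coat bottom -y",(358,440),.018),("line +",(375,145),.015),("line -",(362,490),.015),("stop top edge +",(379,182),.032),("stop top edge -",(370,468),.032),("top coat corner +y",(298,235),.168),("top back +y",(250,240),.165),("top back -y",(254,566),.165)):
    p=(ray(c,[g(uv)],z,c["pose"])[0]-c["pose"][0])@R;print(n,(p[:2]*1000).round(1))
E
```

```text
coat bottom +y [57.9 51.2]
coat bottom -y [-62.4  52.1]
line + [91.4 55.2]
line - [-93.4  55.9]
stop top edge + [74.1 55.6]
stop top edge - [-73.5  57.4]
top coat corner +y [60.4 11.1]
top back +y [58.5 -4.6]
top back -y [-61.3  -3.6]
```

```bash
python3 - <<'E'
from h import *
c=pickle.load(open("w5.pkl","rb"));f=c["frame"].astype(int)
for r in(110,118,122,125,127,129,132,140,150):print(r,f[r,360:390].sum(1)//3,(f[r,360:390,1]-f[r,360:390,2]))
R=Ro.from_euler("xyz",c["pose"][1]).as_matrix()
for u in(368,369,370,371,372,373,374,375,376,377):print(u,[((ray(c,[(u,127)],z,c["pose"])[0]-c["pose"][0])@R*1000)[1].round(1) for z in(.015,.018,.032)])
E
```

```text
110 [231 228 228 229 233 236 242 223 122 134 135 137 137 124 148 148  85  35
  29  27  63  60  60  59  58  59  60  59  60  61] [-3 -3 -2 -3 -2 -2 -1 -5  5  4  4  4  4  3  4  4  4  2  4  3  4  4  5  7
  6  5  4  5  5  6]
118 [231 231 232 234 234 235 235 235 234 233 235 243 186   0  20  27  33  31
  32  71  82  77  76  76  75  74  76  77  78  78] [-2 -2 -3 -2 -3 -3 -3 -2 -1 -2 -2 -2 -3  0  0  0  2  3  4  6  7  6  8  7
  8  5  7  4  6  5]
122 [228 229 231 234 234 234 232 231 231 232 236 249 144   3  22  27  30  32
  28  79  79  76  74  77  74  75  77  79  78  78] [-2 -2 -2 -2 -2 -2 -2 -3 -3 -2 -2 -2 -3  0  1  1  2  4  4  6  6  5  8  7
  7  8  4  4  6  6]
125 [237 244 249 192 199 232 224 174 233 229 236 255 134   6  23  29  30  30
  27  80  78  76  74  75  74  74  77  78  79  77] [-3 -4 -6  7  6  0 -3 -2 -2 -2 -1  0 -4  0  1 -1  0  4  2  6  6  7  8  8
  6  7  4  5  7  7]
127 [135  84  53  60  59  45  48  43  45  35  64 212  50  13  23  28  32  30
  35  80  78  75  75  75  74  77  78  77  79  77] [10 34 44 44 44 44 45 46 47 47 31 -9 -1  2  1 -1  2  4  3  6  6  5  8  7
  6  8  4  6  6  6]

[... 769 characters left out ...]
  46  45  45  45] [-5 -4 -4 -4 -5 -5 -3 -5 -5  0 -3  1  0  0  0  1  1  3  4  4  4  5  3  4
  5  4  4  5  2  2]
368 [np.float64(49.1), np.float64(48.6), np.float64(46.2)]
369 [np.float64(50.1), np.float64(49.6), np.float64(47.1)]
370 [np.float64(51.0), np.float64(50.5), np.float64(48.0)]
371 [np.float64(52.0), np.float64(51.5), np.float64(48.9)]
372 [np.float64(53.0), np.float64(52.4), np.float64(49.8)]
373 [np.float64(53.9), np.float64(53.3), np.float64(50.7)]
374 [np.float64(54.9), np.float64(54.3), np.float64(51.6)]
375 [np.float64(55.8), np.float64(55.2), np.float64(52.5)]
376 [np.float64(56.8), np.float64(56.2), np.float64(53.4)]
377 [np.float64(57.7), np.float64(57.1), np.float64(54.3)]
```

Gap is about 4.6 mm and the stop sits about 1.5 mm outside the line, so the plate's x is near -8.4 mm in the stop's frame (limit -10). That margin is thin, and there is time to re-grip the tab and nudge the stop in about 2 mm.

apply_moves([
  {"xyz": [0,0,0],"turn": -0.1745},
  {"xyz": [0,0,0],"turn": -0.1745},
  {"xyz": [0,0,0],"turn": -0.1745},
  {"xyz": [0,0,0],"turn": -0.1745},
  {"xyz": [0,0,0],"turn": -0.1745},
  {"xyz": [0,0,0],"turn": -0.1745},
  {"xyz": [0,0,0],"turn": -0.1745},
  {"xyz": [0,0,0],"turn": -0.1745},
  {"xyz": [0,0,0],"turn": -0.1745},
], gripper=0.6)

```text
time: 21.1
tool_pos: [0.4788, 0.2118, 0.2748]
tool_rot: [3.141, -0.002, -2.793]
contact_force: [-0.7, 0.0, -0.2]
opening: 0.0553
```

apply_moves([
  {"xyz": [-30,0,0],"turn": 0},
  {"xyz": [-40,0,0],"turn": 0},
  {"xyz": [-18.6,0,0],"turn": 0},
  {"xyz": [0,0,0],"turn": 0},
  {"xyz": [0,0,0],"turn": 0},
])

```text
time: 21.72
tool_pos: [0.5619, 0.2416, 0.2753]
tool_rot: [3.141, -0.002, -2.798]
contact_force: [-0.3, -0.0, -0.4]
opening: 0.055
```

apply_moves([
  {"xyz": [0,0,45],"turn": 0},
  {"xyz": [0,0,50],"turn": 0},
  {"xyz": [0,0,50],"turn": 0},
  {"xyz": [0,0,45],"turn": 0},
  {"xyz": [0,0,30],"turn": 0},
  {"xyz": [0,0,9],"turn": 0},
  {"xyz": [0,0,0],"turn": 0},
  {"xyz": [0,0,0],"turn": 0},
])

```text
time: 22.72
tool_pos: [0.5636, 0.2421, 0.0488]
tool_rot: [-3.141, 0.003, -2.798]
contact_force: [0.3, -0.8, -0.6]
opening: 0.0548
```

apply_moves([
  {"xyz": [0,0,0],"turn": 0},
  {"xyz": [0,0,0],"turn": 0},
  {"xyz": [0,0,0],"turn": 0},
  {"xyz": [0,0,0],"turn": 0},
  {"xyz": [0,0,0],"turn": 0},
], gripper=0.2, newtons=25)

```text
time: 23.35
tool_pos: [0.5629, 0.2419, 0.0474]
tool_rot: [3.142, 0.001, -2.798]
contact_force: [-0.9, 0.3, 4.5]
opening: 0.0319
```

apply_moves([
  {"xyz": [1,0,0],"turn": 0},
  {"xyz": [1,0,0],"turn": 0},
  {"xyz": [0,0,0],"turn": 0},
  {"xyz": [0,0,0],"turn": 0},
])

```text
time: 23.85
tool_pos: [0.5614, 0.2413, 0.0474]
tool_rot: [3.142, 0.001, -2.798]
contact_force: [3.5, 1.1, 2.9]
opening: 0.0319
```

```bash
python3 wr.py w7; python3 - <<'E'
from h import *
c=pickle.load(open("w7.pkl","rb"));f=cv2.convertScaleAbs(c["frame"],alpha=1.4)
cv2.imwrite("pics/w7c.png",cv2.resize(f[40:240,180:460],(784,560),interpolation=cv2.INTER_CUBIC))
E
```

```text
[0.56137917 0.24132686 0.04737288] [ 3.14156510e+00  1.41460449e-03 -2.79832056e+00]
```

View pics/w7c.png

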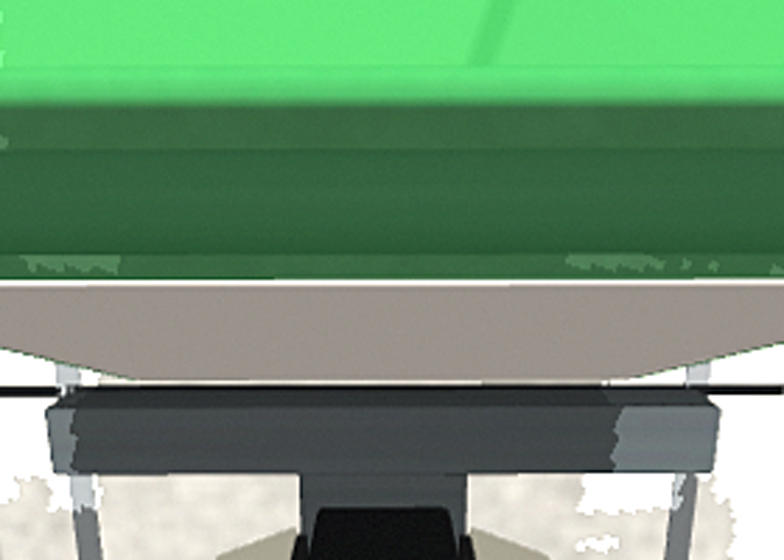

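Stop face and line now coincide (row ~389). The plate's bottom edge is at row 380, about 2 mm away and parallel. Releasing and rising.

apply_moves([
  {"xyz": [0,0,0],"turn": 0},
  {"xyz": [0,0,0],"turn": 0},
  {"xyz": [0,0,0],"turn": 0},
  {"xyz": [0,0,-20],"turn": 0},
  {"xyz": [0,0,-50],"turn": 0},
  {"xyz": [0,0,-50],"turn": 0},
  {"xyz": [0,0,-50],"turn": 0},
  {"xyz": [0,0,-50],"turn": 0},
  {"xyz": [0,0,0],"turn": 0},
  {"xyz": [0,0,0],"turn": 0},
], gripper=0.6)

```text
time: 25.15
tool_pos: [0.5603, 0.2409, 0.2661]
tool_rot: [3.141, -0.002, -2.798]
contact_force: [-0.1, 0.4, 0.2]
opening: 0.0548
```

```bash
python3 wr.py w8; python3 - <<'E'
from h import *
from cell import robot
print(robot.observe()["contact_force"])
w=cv2.imread("pics/w8.png");c=robot.read_camera("scene");f=cv2.convertScaleAbs(c["frame"],alpha=1.4)
cv2.imwrite("pics/c8.png",np.hstack([cv2.resize(w[20:220,220:420],(400,400)),cv2.resize(f[200:360,370:530],(400,400))]))
E
```

```text
[0.5602764  0.24094848 0.26612003] [ 3.14143569e+00 -1.64303969e-03 -2.79834957e+00]
[0.54111998 0.08604306 0.66111019]
```

View pics/c8.png

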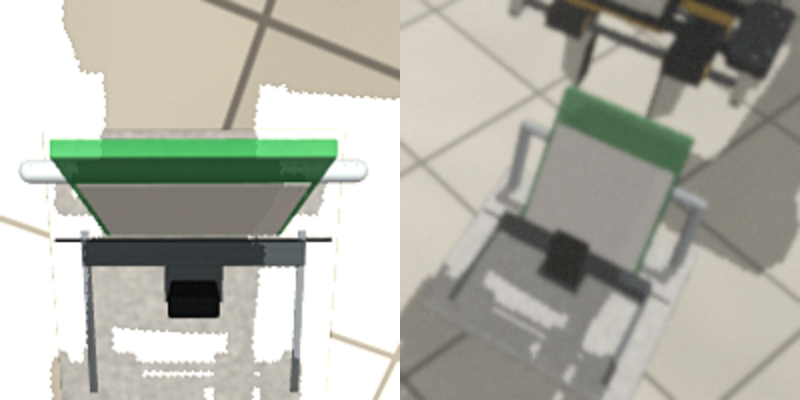

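The plate leans centrally and square on the bar (top edge row ~150, columns 50–338), coat outward, bottom edge at the stop, with the stop on the line (row 240). The arm is clear, so I'm handing in.

```bash
python3 -c "
from cell import robot
print(robot.hand_in())"
```

```text
the job is handed in; nothing more can be done
None
```

I moved the stop onto the scribed line, set the tall plate leaning on the rack, and handed the job in at about 25 s. The interface gives no verdict, so I don't have the official result.

- **Stop:** I gripped the tab and slid it in about 33 mm. With the plate already leaning, I measured the stop about 1.5 mm outside the line, with a gap of about 4.6 mm to the plate. That left the plate's position near its limit, so I re-gripped the tab and pushed the stop in about 2 mm more.
- **Plate:** I lifted it from the robot-side slot of the nearest holder and set it down with only a few newtons of contact force. I then tipped it back onto the bar between loosely opened fingers.

**Last checks:**
- The stop's face lies on the line.
- The plate's bottom edge is about 2 mm from the stop and parallel to it.
- The plate is square and within about 3 mm of central, with its coat facing outward and its back on the bar.
- The arm is clear, with no contact force.
- I did not measure the lean angle directly; by the rack's geometry, with the stop on the line and the plate on the bar, it is about 20 degrees.
- I did not re-measure the small plate, bottle, jar and beaker at the end, but none of the moves came near them except gripping beside the small plate.

The top and wrist cameras disagreed by about 4 mm on the rack's absolute position, so I placed the plate from the wrist camera.

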